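# Unload the sliding-cover curing box

### The arm

A 6-joint arm with a two-finger parallel gripper is mounted at the origin on the work surface. World frame = base frame: x ahead of the robot, y to its left, z up, the work surface at z = 0. Lengths are in mm, angles in rad, forces in N, time in s.
With the tool pointing down it reaches from about 350 to 925 mm from the base axis. Payload 6.4 kg.
Tool frame: the origin (TCP) lies at the very end of the fingers, on their centre line; the grasp point (between the pads) lies 19 mm behind it; z points along the fingers, y is the line along which they close (so a half turn about z gives the same grasp; the last joint's range is limited). The gripper opens to 94 mm and grips with 3 to 60 N. Pads are 16 mm wide; open, the fingers measure 119 mm over their backs; the gripper's body (75 mm by 177 mm) begins 78 mm behind the grasp point.
Start: joints at [1.17, 0.245, 1.558, -0, 1.339, -0.174], TCP at [146.156, 633.366, 205.455] pointing down, gripper open.
Joint ranges: [-3.13, 3.13], [-1.02, 2.26], [0.13, 2.54], [-0.95, 4.09], [0.21, 2.88], [-2.74, 2.74]. Speed limits (rad/s): [2.57, 2.57, 3.14, 3.14, 3.14, 3.14].

### API

Orientations are given as a 3x3 rotation matrix whose columns are the frame's x, y, z axes.
In Python, from station import * gives the robot as it stands.
- The arm moves only by the tool arm_command, never from a script. Its argument "plan" is a list that holds one entry, the list of rows, each a list of 5 numbers: the shift along the tool's x, y, z in m, then the turn about the tool's z in rad, then the gripper command: -1 is shut, 1 is fully open, values between are in proportion. In form: [[[x, y, z, yaw, grip], ...]]. A call has 1 to 5 rows; each row shifts and turns the commanded pose from where the row before left it, along the tool's axes as they then stand; what a row does not reach is not made up. A row lasts 1/8 s, in which the tool goes at most 62.5 mm and 10.7 degrees, less where a joint would pass 70% of its speed; a pose out of reach is approached as far as the arm can. A call is refused whole if a number of a shift passes 0.0625 or a number of a turn 0.188, either way. A call with a gripper value outside its range is refused whole. The fingers move at their own pace and stop on an object; the grip force is fixed at half the most. Time passes only in rows, so rows that do not move let the fingers close. It gives the time, the measured TCP pose, the force, the opening and the grip force at its end, in the units of the state.
- state(): the state, without advancing time (a new reading comes with each control period).
- capture(name): name is "scene" or "top" or "wrist"; returns (picture, depth): 384x512x3 uint8, red, green, blue; 384x512 float32, mm along the optical axis (not along the pixel's ray), 0 where there is no reading.
- calibration(name): a dict with "camera_matrix" (3x3 intrinsics, pixels), "k1" (the pictures are not rectified: a ray, as slopes to the right and down, at radius r is drawn at 1 + k1 r^2 times it, then the intrinsics apply), "world_to_cam" (4x4, takes a point from world to camera coordinates); the wrist camera has in their place "hand_eye" (4x4, takes a point from camera to tool coordinates, whose origin is the TCP and whose axes are the flange's). Camera axes: x right, y up, looking along -z (the intrinsics and any distortion apply to the point x, -y, -z); pixel columns grow to the right and rows downward; lengths in mm; the calibration is good to about 2 mm. A picture is of the moment at which its call begins: read the wrist's pose just before it. calibration takes no time and is no camera call.
- finish_job(): hands the job in; it is judged then, once.
The state is a dict: "time_s": time; "q": joint angles; "joint_vel": joint speeds; "tau": joint torques, N m; "position": TCP position; "eef_rot": TCP orientation; "wrist_force": force on the tool from outside, world axes, zero at the start; "moment": the same for the moment, N m; "finger_gap": finger opening in mm; "gripper_force": force on a finger pad.
Only numpy, scipy, OpenCV 4.12 (cv2) and the standard library are available. Lean on these libraries where they do the work, as an engineer would, in place of code of your own. Each camera call takes 0.05 s, during which the arm holds its last target. There are 200 camera calls.

### The job

Open the white curing box by holding its black release tab down while sliding the amber cover back along its rails as far as it goes, and leave it open. Lift the tan jaw model out by its two ends, set it down upright on the grey mat and let go; then take it anew by its long sides and lower it gently between the two cheeks of the orange rack, flat on the white patch, its length running from cheek to cheek. Do not drop it and leave the other things on the bench where they are.

Things in the scene. Friction and masses are not known exactly. Their poses are not given: they have to be found in the camera images.
- cure_box: White fixed curing box, 180 x 164 mm and 56 mm high, with aluminium rails (68 mm high) along its two sides. Origin: centre of its underside on the bench; z up; x is the direction in which the cover opens, y across it. The open-topped chamber is at the -x end: inside it is 58 mm (x) by 132 mm (y), centred at x = -47 mm, y = 0, floor 8 mm above the bench, rim 56 mm. The +x end is a solid deck over which the cover slides.
- cover (a joint): Amber cover, a plate 78 (x) x 140 (y) x 6 mm, lying 58 to 64 mm above the bench, sliding on rails along the box's +x; 0 = shut and latched, 0.080 = fully open (chamber wholly free above 0.066). It slides against about 1.5 N of friction and stays where it is left. Across its top stands an orange push ridge, 70 mm wide (y), 10 mm thick (x), its top 18 mm above the plate's and 82 mm above the bench; its near (-x) face is 20 mm to the +x of point tab_top.
- tab (a joint): Travel of the release tab, 0 = up, 0.006 = fully down. Spring loaded: 1 N to start, 4 N fully down. While shut, the cover is locked unless the tab is down at least 0.005; the tab has to be held down over the first 15 mm of the slide. Beyond that it may come up again.
- tab_top (a point): Centre of the top face of the black release tab, a plate 36 mm (along box x) x 50 mm (along box y) on the cover beside the ridge, its top 71 mm above the bench when up, 7 mm proud of the cover. It moves with cover and tab.
- model: Tan printed jaw model: a block 42 mm (its x) x 62 mm (its y) x 32 mm high with a row of small pale teeth on top, 40 mm high in all, about 0.13 kg. Origin: centre of its underside; z up. It starts in the chamber, its length along the box's y; there is room for fingers only at its two ends (about 30 mm each), not at its long sides (about 8 mm).
- mat: Flat grey mat fixed on the bench, 130 x 130 mm, 4 mm thick. Origin: centre of its underside.
- rack: Orange transfer rack fixed on the bench: base plate 104 mm (its x) x 130 mm (its y), 8 mm thick, with two upright cheeks standing at x = -41 and +41 mm, 8 mm thick, 60 mm long in y, tops 58 mm above the bench; 74 mm clear between them. Open at its two y sides, so fingers fit only there. Origin: centre of its underside.
- rack_pad (a point): Centre of the white patch (66 x 46 mm) on the rack's floor midway between the cheeks, 8 mm above the bench; axes as the rack's. The model stands here with its length along the rack's x.
- wash_bottle: White bottle with blue cap, 64 mm across, 170 mm high, loose bystander; origin at the centre of its foot.
- resin_jar: Amber jar with black lid, 68 mm across, 85 mm high, loose bystander; origin at the centre of its foot.
- grey_model: Grey jaw model of the same shape as the tan one, loose bystander on the bench; origin at the centre of its underside.
- bin: Red open bin, 120 x 170 x 60 mm, loose bystander; origin at the centre of its underside.
- spatula: Spatula 170 mm long lying on the bench, loose bystander.

How it is judged (in metres and radians):
On the way, in this order (a step that is already met when the one before it is completed fails the run):
1. the cover has been slid open (value of joint cover above 0.066 m), for 0.2 s.
2. the model stands upright on the mat, let go (horizontal distance between model and mat below 0.065 m and height (world z) of model below 0.01 m and angle between model's own z axis and vertical below 0.12 rad and contact force between the fingers and model below 0.1 N and linear speed of model below 0.03 m/s), for 0.2 s.
At the end, for the whole second after the job is handed in: The cover is open by more than 66 of its 80 mm. The tan model stands upright (within 0.1 rad) on the rack's floor (within 4 mm in height), its centre within 16 mm of the white patch's centre, its length within 0.22 rad of the rack's x, at rest and let go (value of joint cover above 0.066 m and horizontal distance between model and rack_pad below 0.016 m and z of model in the frame of rack_pad between -0.004 and 0.004 m and angle between model's own z axis and vertical below 0.1 rad and angle between the y axis of model and the x axis of rack, either way round below 0.22 rad and linear speed of model below 0.02 m/s and contact force between the fingers and model below 0.1 N); the robot touches nothing.
It fails at once if the model is dropped (faster than 0.45 m/s while not held) (linear speed of model above 0.45 m/s and contact force between the fingers and model below 0.1 N).
It fails at once if a bystander is moved more than 30 mm or tipped (distance of any of wash_bottle, resin_jar, grey_model, bin, spatula from where it was at the start of the episode above 0.03 m or angle between any of wash_bottle, resin_jar, grey_model's own z axis and vertical above 0.5 rad).
It also fails if it takes over 70 s, if anything falls off the work surface, if the arm or the gripper's body presses on something with over 40 N, if the wrist force passes 120 N, or if a joint passes its speed limit or range.

## Working session

There is one attempt and no reset: what is moved stays moved. The work goes in short steps, Python scripts to look and compute and a tool call to move; the robot and the scene stay as the last step left them, time stands still between calls to the robot, and variables do not carry over. Pictures are saved under pics/ and viewed, at most 10 in all, crops included, and the job is handed in when it is done.

Besides the shell and the picture viewer there is one more tool, called after "Call:" as a command line: name --argument value ..., lists and objects as JSON in quotes. arm_command: Moves the arm, as the interface text tells. Its arguments: {"type":"object","properties":{"plan":{"type":"array","items":{"type":"array","items":{"type":"array","items":{"type":"number"}}}}},"required":["plan"]}

```bash
mkdir -p pics; cat > h.py <<'E'
from station import *
import numpy as np, cv2
def cap(n):
    s=state(); p,d=capture(n); c=calibration(n)
    K=np.array(c["camera_matrix"]);
    if n=="wrist":
        T=np.eye(4);T[:3,:3]=s["eef_rot"];T[:3,3]=s["position"]; M=T@np.array(c["hand_eye"])
    else: M=np.linalg.inv(np.array(c["world_to_cam"]))
    h,w=d.shape
    uv=np.stack(np.meshgrid(np.arange(w),np.arange(h)),-1).reshape(-1,1,2).astype(float)
    k=np.array([c["k1"],0,0,0,0.])
    r=cv2.undistortPoints(uv,K,k).reshape(h,w,2)
    P=np.stack([r[...,0]*d,-r[...,1]*d,-d,np.ones_like(d)],-1)@M.T
    P=P[...,:3].copy(); P[d<=0]=np.nan
    return p,d,P
def save(f,p,s=1.5): cv2.imwrite("pics/"+f,cv2.resize(p[...,::-1],None,fx=s,fy=s))
E
python3 - <<'E'
from h import *
for n in("top","scene"):
    p,d,P=cap(n); save(n+".png",p); np.savez(n,p=p,P=P)
print(state())
E
```

```text
{'time_s': 0.1, 'q': array([ 1.16990402e+00,  2.45711663e-01,  1.55886516e+00, -7.03095763e-06,
        1.33868451e+00, -1.74091206e-01]), 'joint_vel': array([-0.00136383, -0.00156016, -0.00289658, -0.00011428,  0.0010486 ,
       -0.00162633]), 'tau': array([ 2.94210504e-04, -4.16912520e+01, -3.15524912e+01,  6.86496170e-02,
        3.10006016e-02, -3.44152193e-05]), 'position': array([145.94231811, 632.86454223, 204.49086847]), 'eef_rot': array([[-9.74390963e-01,  2.24859590e-01, -6.44884742e-04],
       [ 2.24860338e-01,  9.74389788e-01, -1.53904310e-03],
       [ 2.82300507e-04, -1.64463869e-03, -9.99998608e-01]]), 'wrist_force': array([-0.35900806,  0.88242139,  0.14994269]), 'moment': array([-0.04480718, -0.03187126, -0.02522895]), 'gripper_force': 0.0, 'finger_gap': 94.34149971618587}
```

View pics/top.png

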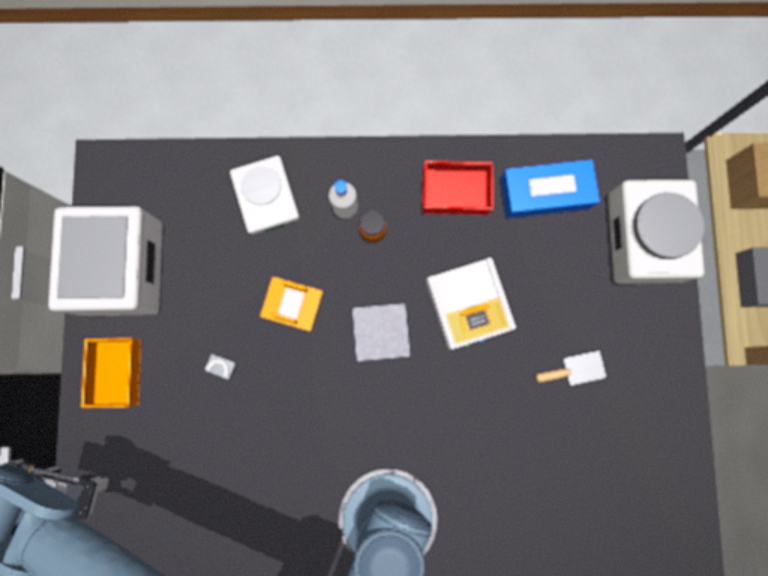

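View pics/scene.png

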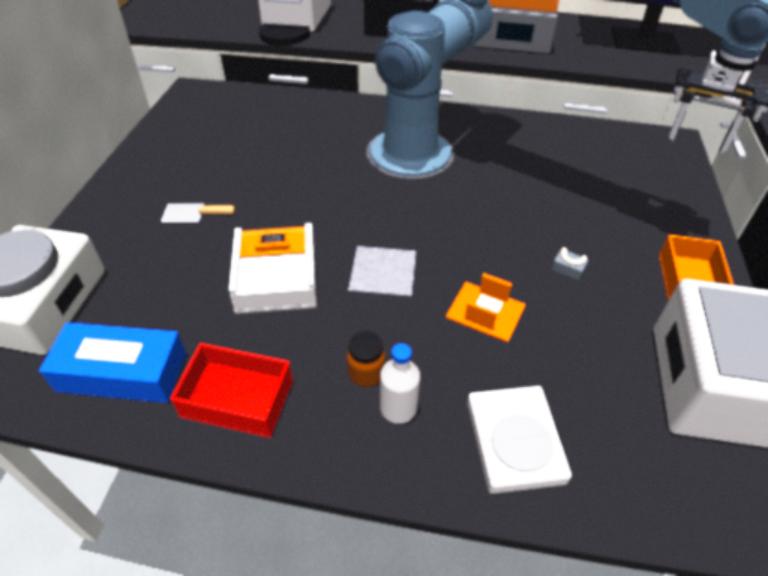

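The top view shows the box at about (470,303), with the cover and its tab at (478,320) and opening up-image. The mat is at (381,332) and the rack at (292,304), with its cheeks at the left and right ends of the patch. The jar is at (373,226).

```bash
python3 - <<'E'
from h import *
z=np.load("top.npz");p=z["p"];P=z["P"]
hsv=cv2.cvtColor(p,cv2.COLOR_RGB2HSV);H,S,V=[hsv[...,i].astype(int) for i in range(3)]
def reg(x0,y0,x1,y1):
    m=np.zeros(H.shape,bool);m[int(y0/1.5):int(y1/1.5),int(x0/1.5):int(x1/1.5)]=1;return m
def fit(n,m):
    q=P[m];q=q[~np.isnan(q[:,0])]
    r=cv2.minAreaRect(q[:,:2].astype(np.float32))
    print(n,len(q),"rect",np.round(r[0],1),np.round(r[1],1),round(r[2],1),"mean",q.mean(0).round(1),"medz",np.median(q[:,2]).round(1))
Z=P[...,2]
b=reg(415,250,530,355)
fit("box",b&(Z>45)&(Z<76))
fit("cover",b&(S>150)&(Z>50))
fit("tab",reg(462,305,495,335)&(V<90))
fit("mat",reg(345,295,418,368)&(V>95)&(S<60))
k=reg(250,265,335,340)
fit("rackbase",k&(S>140)&(V>120)&(Z<20))
fit("pad",k&(S<90)&(V>150))
fit("cheeks",k&(Z>45))
fit("jar",reg(355,205,390,245)&(Z>60)); fit("bench",reg(600,420,680,520))
for nm in("top",):
    a,bb=P[int(340/1.5),int(470/1.5)],P[int(213),int(319)];print(a,bb)
E
```

```text
box 2183 rect [ 512.2 -209.1] [179.6 164.1] 16.6 mean [ 511.7 -208.6   60.9] medz 60.5
cover 193 rect [ 475.  -230.8] [ 56.9 104.4] 11.5 mean [ 478.4 -226.5   69.3] medz 66.4
tab 0 rect [0. 0.] [0. 0.] 0.0 mean [nan nan nan] medz nan
mat 1399 rect [448.3  10.4] [140.8 140.4] 4.3 mean [447.4  10.6   3.4] medz 3.4
rackbase 655 rect [522.7 235.3] [137.4 108.4] 72.8 mean [519.1 233.2   7.2] medz 7.6
pad 256 rect [521.7 233.7] [53.7 73.8] 75.4 mean [522.5 233.1   9.6] medz 8.1
cheeks 80 rect [523.4 231.3] [59.9 89.8] 72.6 mean [524.  230.4  56.7] medz 56.8
jar 234 rect [714.2  39.8] [88.1 59.9] 67.0 mean [706.9  26.7  82.6] medz 84.0
bench 3481 rect [ 105.3 -615. ] [198.2 237.6] 86.7 mean [ 104.6 -613.3   -0. ] medz -0.1
[ 422.47687412 -201.20820545   69.56085958] [ 468.28605867 -223.81692892   73.22200932]<stdin>:9: RuntimeWarning: Mean of empty slice.
  ret = um.true_divide(
  return _methods._mean(a, axis=axis, dtype=dtype,
  ret = ret.dtype.type(ret / rcount)
```

```bash
cat > go.py <<'E'
from h import *
import sys
# go(waypoints [(x,y,z,yaw_of_tool_y)]) -> rows from the measured pose, tool pointing down
def go(wps,step=60,yst=.185):
    s=state();p=s["position"].copy();R=s["eef_rot"];a=np.arctan2(R[1,1],R[0,1]);out=[]
    for x,y,z,w in wps:
        t=np.array([x,y,z]);dw=(w-a+np.pi)%(2*np.pi)-np.pi
        n=max(1,int(np.ceil(max(np.linalg.norm(t-p)/step,abs(dw)/yst))));d=(t-p)/n
        for i in range(n):
            ty=np.array([np.cos(a),np.sin(a),0]);tz=np.array([0,0,-1.]);tx=np.cross(ty,tz)
            out.append([round(float(v)/1000,4) for v in(d@tx,d@ty,d@tz)]+[round(float(-dw/n),3)]);a+=dw/n
        p=t
    for r in out: print(r)
E
python3 -c "
from go import *
go([(400,150,215,-.3),(440,-228,215,-1.281)])"
```

```text
[-0.0356, -0.0413, -0.0011, 0.164]
[-0.0419, -0.035, -0.0011, 0.164]
[-0.0471, -0.0276, -0.0011, 0.164]
[-0.0509, -0.0195, -0.0011, 0.164]
[-0.0535, -0.0109, -0.0011, 0.164]
[-0.0545, -0.0021, -0.0011, 0.164]
[-0.0541, 0.0069, -0.0011, 0.164]
[-0.0523, 0.0157, -0.0011, 0.164]
[-0.049, 0.024, -0.0011, 0.164]
[-0.0444, 0.0317, -0.0011, 0.164]
[-0.0499, 0.0214, 0.0, 0.14]
[-0.0464, 0.0282, 0.0, 0.14]
[-0.042, 0.0344, 0.0, 0.14]
[-0.0368, 0.0399, 0.0, 0.14]
[-0.0309, 0.0447, 0.0, 0.14]
[-0.0243, 0.0485, 0.0, 0.14]
[-0.0173, 0.0515, 0.0, 0.14]
```

Call:
arm_command --plan '[[[-0.036,-0.041,-0.001,0.164,-1],[-0.042,-0.035,-0.001,0.164,-1],[-0.047,-0.028,-0.001,0.164,-1],[-0.051,-0.02,-0.001,0.164,-1],[-0.053,-0.011,-0.001,0.164,-1]]]'

```text
time_s: 0.72
position: [273.4, 390.1, 210.1]
eef_rot: [[-0.496, 0.868, -0.0], [0.868, 0.496, -0.0], [-0.0, -0.0, -1.0]]
wrist_force: [1.0, 0.9, 0.4]
finger_gap: 47.4
gripper_force: 0.0
```

Call:
arm_command --plan '[[[-0.054,-0.002,-0.001,0.164,-1],[-0.054,0.007,-0.001,0.164,-1],[-0.052,0.016,-0.001,0.164,-1],[-0.049,0.024,-0.001,0.164,-1],[-0.044,0.032,-0.001,0.164,-1]]]'

```text
time_s: 1.35
position: [401.5, 150.4, 215.3]
eef_rot: [[0.297, 0.955, 0.0], [0.955, -0.297, 0.0], [0.0, 0.0, -1.0]]
wrist_force: [0.5, -0.4, 0.4]
finger_gap: 0.7
gripper_force: 0.0
```

Call:
arm_command --plan '[[[-0.05,0.021,0,0.14,-1],[-0.046,0.028,0,0.14,-1],[-0.042,0.034,0,0.14,-1],[-0.037,0.04,0,0.14,-1],[-0.031,0.045,0,0.14,-1]]]'

```text
time_s: 1.98
position: [430.0, -119.3, 215.3]
eef_rot: [[0.842, 0.539, 0.0], [0.539, -0.842, 0.0], [0.0, -0.0, -1.0]]
wrist_force: [1.1, 0.0, 0.1]
finger_gap: 0.3
gripper_force: 0.0
```

Call:
arm_command --plan '[[[-0.024,0.0485,0,0.14,-1],[-0.017,0.0515,0,0.14,-1],[0,0,0,0,-1]]]'

```text
time_s: 2.35
position: [442.4, -227.9, 215.0]
eef_rot: [[0.958, 0.286, -0.001], [0.286, -0.958, 0.0], [-0.001, -0.001, -1.0]]
wrist_force: [0.1, 0.6, -0.4]
finger_gap: 0.3
gripper_force: 0.0
```

```bash
python3 - <<'E'
from h import *
s=state();print(s["position"],s["eef_rot"],s["q"],s["finger_gap"],s["wrist_force"])
p,d,P=cap("wrist");save("w1.png",p);np.savez("w1",p=p,P=P)
E
```

```text
[ 442.44332453 -227.94515073  214.96987855] [[ 9.58225041e-01  2.86013859e-01 -9.18249510e-04]
 [ 2.86014333e-01 -9.58225242e-01  4.32479364e-04]
 [-7.56194768e-04 -6.77045078e-04 -9.99999485e-01]] [-7.03789803e-01 -1.27447493e-01  1.92965522e+00 -2.71670567e-04
  1.34036486e+00  5.77004058e-01] 0.2555269590491209 [ 0.11792416  0.64713328 -0.37538356]
```

View pics/w1.png

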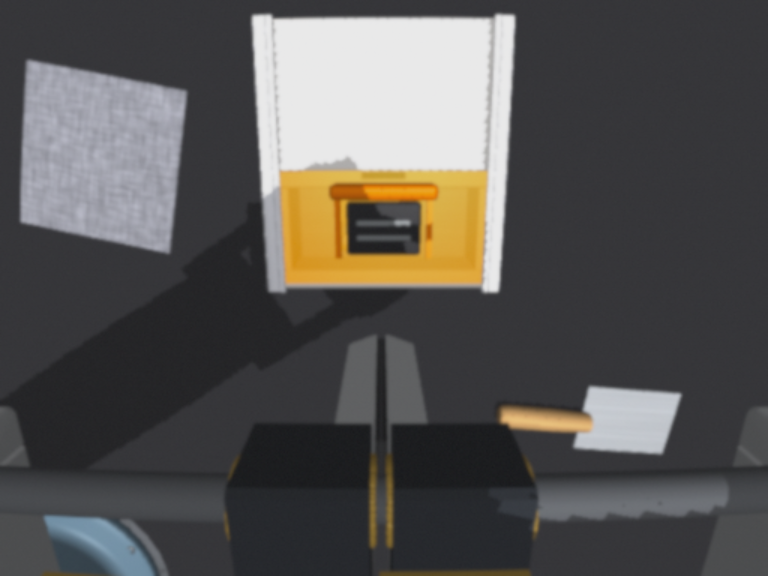

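The wrist view shows the box square to the tool. The black tab spans (346,203) to (421,254), and the ridge is just above it at y≈190.

```bash
python3 - <<'E'
from go import *
z=np.load("w1.npz");p=z["p"];P=z["P"]
hsv=cv2.cvtColor(p,cv2.COLOR_RGB2HSV);V=hsv[...,2];S=hsv[...,1]
m=np.zeros(V.shape,bool);m[132:172,228:284]=1;m&=(S<110)
q=P[m];q=q[np.abs(q[:,2]-71)<8];r=cv2.minAreaRect(q[:,:2].astype(np.float32));print(r,np.median(q,0))
m=np.zeros(V.shape,bool);m[118:136,215:295]=1
q=P[m&(P[...,2]>77)];print("ridge",cv2.minAreaRect(q[:,:2].astype(np.float32)),np.median(q,0))
q=P[(P[...,2]>64)&(P[...,2]<76)&(S<60)];print("rails",cv2.minAreaRect(q[:,:2].astype(np.float32)))
E
```

```text
((470.4223937988281, -221.8008575439453), (33.63306427001953, 47.090599060058594), 16.035369873046875) [ 470.95565008 -222.02260566   70.36341317]
ridge ((493.55816650390625, -214.25621032714844), (9.55917739868164, 69.14214324951172), 16.58584213256836) [ 493.73955533 -214.38411189   81.02624041]
rails ((512.5720825195312, -209.12904357910156), (177.6632537841797, 162.86241149902344), 16.818883895874023)
```

```bash
python3 - <<'E'
from go import *
go([(475.5,-220.4,90,-1.28)])
E
```

```text
[0.0111, 0.0014, 0.0416, 0.001]
[0.0111, 0.0013, 0.0416, 0.001]
[0.0111, 0.0013, 0.0416, 0.001]
```

Call:
arm_command --plan '[[[0.011,0.0013,0.0416,0,-1],[0.011,0.0013,0.0416,0,-1],[0.011,0.0013,0.0416,0,-1],[0,0,0.01,0,-1],[0,0,0.008,0,-1]]]'

```text
time_s: 3.02
position: [475.8, -219.0, 73.2]
eef_rot: [[0.956, 0.292, 0.001], [0.292, -0.956, -0.001], [0.001, 0.001, -1.0]]
wrist_force: [0.2, 0.5, 0.7]
finger_gap: 0.5
gripper_force: 0.0
```

Call:
arm_command --plan '[[[0,0,0.004,0,-1],[0,0,0.003,0,-1],[0,0,0.001,0,-1],[0,0,0,0,-1]]]'

```text
time_s: 3.52
position: [476.0, -219.7, 65.4]
eef_rot: [[0.957, 0.29, 0.001], [0.29, -0.957, -0.001], [0.001, 0.001, -1.0]]
wrist_force: [0.6, 1.6, 3.9]
finger_gap: 0.4
gripper_force: 1.8
```

Call:
arm_command --plan '[[[0,0,0.0015,0,-1],[0.006,0,0,0,-1],[0.01,0,0,0,-1],[0.01,0,0,0,-1],[0.01,0,0,0,-1]]]'

```text
time_s: 4.15
position: [511.0, -209.2, 65.0]
eef_rot: [[0.957, 0.291, 0.001], [0.291, -0.957, -0.001], [0.001, 0.001, -1.0]]
wrist_force: [-2.5, 1.4, 12.0]
finger_gap: 0.3
gripper_force: 5.7
```

```bash
python3 - <<'E'
from go import *
s=state();print(s["wrist_force"],s["tau"],s["position"])
E
```

```text
[-2.46382037  1.43567288 12.00843446] [ -1.53365359 -30.27211189 -23.81386578  -0.16438209  -1.19246107
  -0.0963835 ] [ 511.03895949 -209.19702913   64.97643916]
```

Call:
arm_command --plan '[[[0.012,0,0,0,-1],[0.012,0,0,0,-1],[0.012,0,0,0,-1],[0.008,0,0,0,-1],[0.004,0,0,0,-1]]]'

```text
time_s: 4.78
position: [554.8, -196.3, 64.8]
eef_rot: [[0.956, 0.292, -0.005], [0.292, -0.956, -0.003], [-0.006, 0.001, -1.0]]
wrist_force: [-11.8, -2.6, 15.4]
finger_gap: 0.3
gripper_force: 7.8
```

Call:
arm_command --plan '[[[0.002,0,0,0,-1],[0.002,0,0,0,-1],[0,0,0,0,-1]]]'

```text
time_s: 5.15
position: [556.7, -196.0, 64.8]
eef_rot: [[0.956, 0.292, -0.009], [0.292, -0.956, -0.003], [-0.01, 0.0, -1.0]]
wrist_force: [-18.1, -3.3, 18.5]
finger_gap: 0.4
gripper_force: 12.3
```

Call:
arm_command --plan '[[[-0.004,0,-0.002,0,-1],[0,0,-0.02,0,-1],[-0.02,0,-0.06,0,-1],[-0.045,0,-0.042,0,1],[-0.045,0,0,0,1]]]'

```text
time_s: 5.78
position: [452.1, -228.7, 191.7]
eef_rot: [[0.956, 0.292, 0.007], [0.292, -0.956, -0.006], [0.005, 0.008, -1.0]]
wrist_force: [0.5, -0.7, -0.7]
finger_gap: 17.0
gripper_force: 0.0
```

Call:
arm_command --plan '[[[-0.02,0,-0.015,0,1],[0,0,0,0,1]]]'

```text
time_s: 6.02
position: [431.8, -233.5, 203.4]
eef_rot: [[0.957, 0.289, 0.003], [0.289, -0.957, -0.003], [0.002, 0.003, -1.0]]
wrist_force: [0.8, 0.4, -0.1]
finger_gap: 37.2
gripper_force: 0.0
```

```bash
python3 - <<'E'
from h import *
s=state();print(s["position"],s["finger_gap"],s["wrist_force"])
p,d,P=cap("wrist");save("w2.png",p);np.savez("w2",p=p,P=P)
E
```

```text
[ 431.81233499 -233.49609709  203.39293826] 37.226656442851215 [ 0.7768298   0.44489447 -0.12209859]
```

View pics/w2.png

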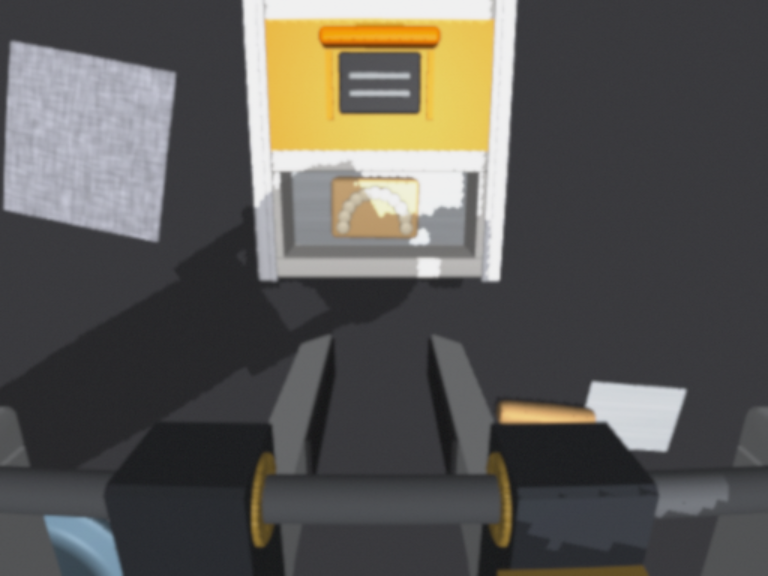

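The cover is open and the tan model is visible in the chamber, spanning (331,177) to (419,238) and centred.

```bash
python3 - <<'E'
from go import *
z=np.load("w2.npz");p=z["p"];P=z["P"]
m=np.zeros(P.shape[:2],bool);m[114:164,210:290]=1
q=P[m&(P[...,2]>32)&(P[...,2]<54)];r=cv2.minAreaRect(q[:,:2].astype(np.float32));print(r,np.median(q,0),q.mean(0))
x,y=r[0];S=cv2.cvtColor(p,cv2.COLOR_RGB2HSV)[...,1]
mm=np.zeros_like(m);mm[:105,160:345]=1
q=P[mm&(S>120)&(P[...,2]>76)];print("ridge",cv2.minAreaRect(q[:,:2].astype(np.float32)))
go([(x,y,110,-1.281)])
E
```

```text
((471.1182556152344, -218.1134796142578), (47.540771484375, 78.42833709716797), 16.75225067138672) [ 469.86231373 -218.28240694   39.64555584] [ 469.74781608 -218.25882186   41.47842878]
ridge ((569.8395385742188, -191.2032012939453), (10.447647094726562, 69.26449584960938), 16.52871322631836)
[0.0208, -0.0015, 0.0463, 0.002]
[0.0208, -0.0015, 0.0463, 0.002]
```

Call:
arm_command --plan '[[[0.02,-0.0015,0.046,0.002,0.62],[0.02,-0.0015,0.046,0.002,0.62],[0,0,0,0,0.62],[0,0,0,0,0.62]]]'

```text
time_s: 6.58
position: [469.9, -218.5, 110.5]
eef_rot: [[0.958, 0.288, 0.001], [0.288, -0.958, -0.001], [0.0, 0.001, -1.0]]
wrist_force: [0.2, -0.2, 0.3]
finger_gap: 75.6
gripper_force: 0.0
```

```bash
python3 - <<'E'
from go import *
s=state();print(s["position"],s["finger_gap"])
p,d,P=cap("wrist");save("w3.png",p)
S=cv2.cvtColor(p,cv2.COLOR_RGB2HSV)[...,1]
m=(S>70)&(P[...,2]>30)&(P[...,2]<45)&(np.hypot(P[...,0]-470,P[...,1]+218)<45)
q=P[m];print(len(q),cv2.minAreaRect(q[:,:2].astype(np.float32)),q.mean(0))
go([(470,-218.5,60,-1.281)])
E
```

```text
[ 469.87421933 -218.47026331  110.49256856] 75.55222882462283
2497 ((468.95245361328125, -218.75962829589844), (42.23567581176758, 60.776248931884766), 14.84141731262207) [ 470.53851603 -217.74151721   39.0699218 ]
[-0.0, -0.0005, 0.0513, 0.001]
```

View pics/w3.png

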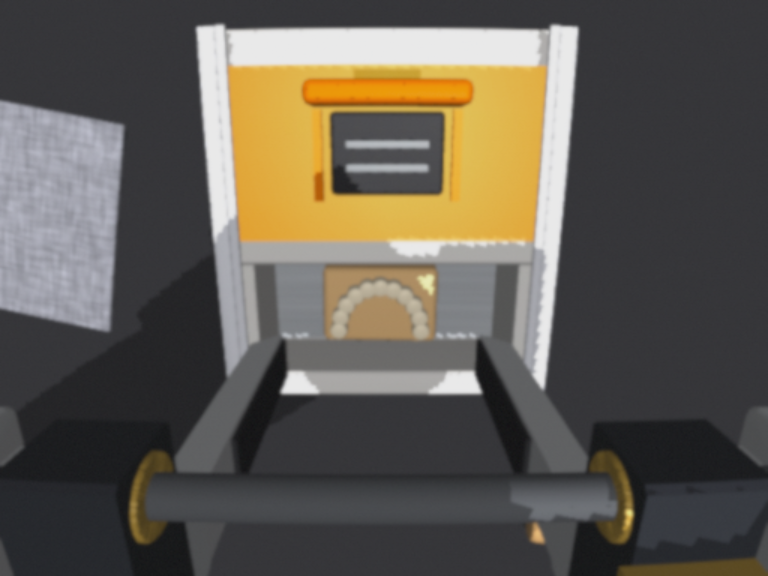

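The model at (380,300) is centred between the finger lines, so I can descend.

Call:
arm_command --plan '[[[-0.001,0,0.045,0.03,0.62],[0,0,0.035,0,0.62],[0,0,0.0145,0,0.62],[0,0,0.003,0,0.62],[0,0,0,0,0]]]'

```text
time_s: 7.25
position: [469.3, -219.4, 13.6]
eef_rot: [[0.966, 0.258, 0.002], [0.258, -0.966, -0.002], [0.002, 0.002, -1.0]]
wrist_force: [-0.1, -1.1, 0.2]
finger_gap: 69.5
gripper_force: 0.0
```

Call:
arm_command --plan '[[[0,0,0,0,-1],[0,0,0,0,-1],[0,0,0,0,-1]]]'

```text
time_s: 7.62
position: [469.3, -219.3, 13.5]
eef_rot: [[0.966, 0.258, 0.002], [0.258, -0.966, -0.001], [0.002, 0.002, -1.0]]
wrist_force: [-1.7, -0.7, 7.0]
finger_gap: 61.9
gripper_force: 30.0
```

Call:
arm_command --plan '[[[0,0,-0.01,0,-1],[0,0,-0.04,0,-1],[0,0,-0.05,0,-1],[0,0,-0.03,0,-1],[0,0,0,0,-1]]]'

```text
time_s: 8.25
position: [469.7, -219.5, 144.8]
eef_rot: [[0.966, 0.258, 0.005], [0.258, -0.966, -0.004], [0.004, 0.005, -1.0]]
wrist_force: [0.8, 0.0, -1.0]
finger_gap: 61.9
gripper_force: 30.0
```

```bash
python3 - <<'E'
from go import *
s=state();print(s["finger_gap"],s["gripper_force"])
go([(448,10,140,-.304),(448,10,30,-.304)],step=45)
E
```

```text
61.94707496052767 29.960337281227112
[0.0064, -0.0379, 0.0008, -0.168]
[0.0126, -0.0363, 0.0008, -0.168]
[0.0185, -0.0337, 0.0008, -0.168]
[0.0239, -0.0301, 0.0008, -0.168]
[0.0285, -0.0257, 0.0008, -0.168]
[0.0324, -0.0206, 0.0008, -0.168]
[0.0, 0.0, 0.0367, -0.0]
[0.0, 0.0, 0.0367, -0.0]
[0.0, 0.0, 0.0367, -0.0]
```

Call:
arm_command --plan '[[[0.0065,-0.038,0.001,-0.168,-1],[0.0125,-0.036,0.001,-0.168,-1],[0.0185,-0.0335,0.001,-0.168,-1],[0.024,-0.03,0.001,-0.168,-1],[0.0285,-0.0255,0.001,-0.168,-1]]]'

```text
time_s: 8.88
position: [448.9, -26.1, 134.7]
eef_rot: [[0.448, 0.894, -0.003], [0.894, -0.448, 0.001], [-0.001, -0.004, -1.0]]
wrist_force: [0.2, 0.2, -1.4]
finger_gap: 61.9
gripper_force: 30.0
```

Call:
arm_command --plan '[[[0.0325,-0.0205,0,-0.168,-1],[0,0,0.037,0,-1],[0,0,0.037,0,-1],[0,0,0.037,0,-1],[0,0,0,0,-1]]]'

```text
time_s: 9.5
position: [442.7, 11.6, 21.9]
eef_rot: [[0.297, 0.955, -0.01], [0.955, -0.297, 0.002], [-0.001, -0.01, -1.0]]
wrist_force: [0.6, 0.2, -1.1]
finger_gap: 62.1
gripper_force: 30.0
```

Call:
arm_command --plan '[[[0,0,0.007,0,-1],[0,0,0.003,0,-1],[0,0,0.001,0,-1],[0,0,0,0,-1]]]'

```text
time_s: 10.0
position: [447.5, 10.4, 15.5]
eef_rot: [[0.297, 0.955, 0.001], [0.955, -0.297, -0.0], [0.0, 0.001, -1.0]]
wrist_force: [0.7, -0.1, -0.6]
finger_gap: 61.6
gripper_force: 30.0
```

Call:
arm_command --plan '[[[0,0,0.003,0,-1],[0,0,0.0015,0,-1],[0,0,0.001,0,-1],[0,0,0,0,-1]]]'

```text
time_s: 10.5
position: [447.1, 10.5, 9.6]
eef_rot: [[0.297, 0.955, -0.0], [0.955, -0.297, -0.0], [-0.0, -0.0, -1.0]]
wrist_force: [-1.8, 0.9, 1.1]
finger_gap: 61.8
gripper_force: 30.0
```

Call:
arm_command --plan '[[[0,0,0,0,0.7],[0,0,0,0,0.7],[0,0,0,0,0.7],[0,0,-0.02,0,0.7],[0,0,-0.045,0,0.7]]]'

```text
time_s: 11.12
position: [445.1, 10.9, 73.4]
eef_rot: [[0.298, 0.955, -0.005], [0.955, -0.298, 0.001], [-0.0, -0.005, -1.0]]
wrist_force: [0.3, -0.5, -0.7]
finger_gap: 79.7
gripper_force: 0.0
```

Call:
arm_command --plan '[[[0,0,-0.05,0,0.7],[-0.05,0,-0.01,0,0.7],[0,0,0,0,0.7]]]'

```text
time_s: 11.5
position: [432.8, -39.2, 136.0]
eef_rot: [[0.301, 0.954, 0.003], [0.954, -0.301, -0.001], [-0.0, 0.004, -1.0]]
wrist_force: [0.2, -0.1, -0.3]
finger_gap: 79.9
gripper_force: 0.0
```

```bash
python3 - <<'E'
from go import *
s=state();print(s["position"],s["finger_gap"])
p,d,P=cap("wrist");save("w4.png",p)
S=cv2.cvtColor(p,cv2.COLOR_RGB2HSV)[...,1]
m=(S>70)&(P[...,2]>28)&(P[...,2]<41)&(np.hypot(P[...,0]-447,P[...,1]-10)<60)
q=P[m];print(len(q),cv2.minAreaRect(q[:,:2].astype(np.float32)),q.mean(0))
go([(447,10.5,100,1.267)])
E
```

```text
[432.7551309  -39.16605249 135.97732114] 79.88010252032348
2342 ((446.8970031738281, 9.221864700317383), (41.51451110839844, 61.15084457397461), 73.54866790771484) [446.92554019   9.81101309  35.17546214]
[0.0056, -0.0001, 0.0039, -0.175]
[0.0056, 0.0009, 0.0039, -0.175]
[0.0053, 0.0019, 0.0039, -0.175]
[0.0049, 0.0028, 0.0039, -0.175]
[0.0043, 0.0036, 0.0039, -0.175]
[0.0037, 0.0043, 0.0039, -0.175]
[0.0029, 0.0048, 0.0039, -0.175]
[0.002, 0.0053, 0.0039, -0.175]
[0.001, 0.0055, 0.0039, -0.175]
```

View pics/w4.png

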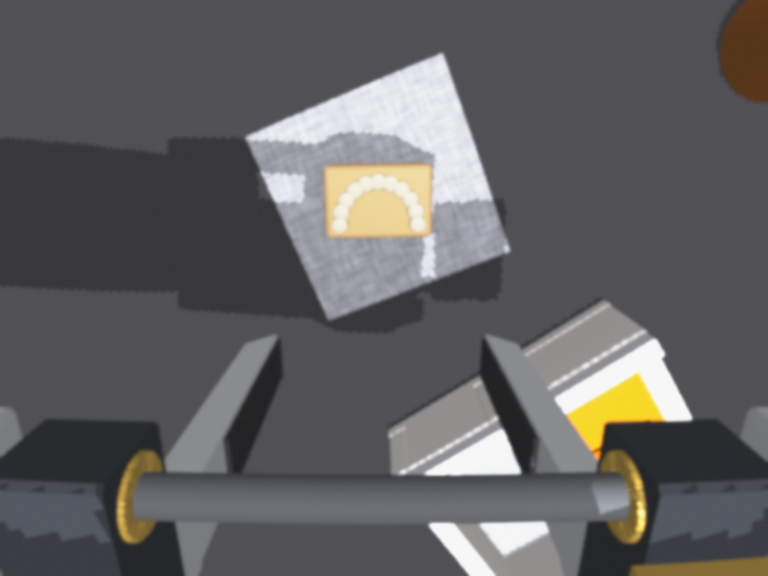

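The model stands upright on the mat at (378,200). I'll now turn 90° and go over it.

Call:
arm_command --plan '[[[0.0056,0,0.004,-0.175,0.45],[0.0056,0.001,0.004,-0.175,0.45],[0.0053,0.002,0.004,-0.175,0.45],[0.0049,0.0028,0.004,-0.175,0.45],[0.0043,0.0036,0.004,-0.175,0.45]]]'

```text
time_s: 12.18
position: [440.0, -8.9, 113.3]
eef_rot: [[-0.548, 0.836, -0.002], [0.836, 0.548, 0.001], [0.002, -0.001, -1.0]]
wrist_force: [1.0, 0.5, -0.1]
finger_gap: 67.9
gripper_force: 0.0
```

Call:
arm_command --plan '[[[0.0037,0.0043,0.004,-0.175,0.45],[0.0029,0.0048,0.004,-0.175,0.45],[0.002,0.0053,0.004,-0.175,0.45],[0.001,0.0055,0.004,-0.175,0.45],[0,0,0,0,0.45]]]'

```text
time_s: 12.8
position: [446.1, 12.5, 97.3]
eef_rot: [[-0.956, 0.294, -0.002], [0.294, 0.956, 0.001], [0.003, 0.0, -1.0]]
wrist_force: [-0.8, -0.6, -0.3]
finger_gap: 67.9
gripper_force: 0.0
```

```bash
python3 - <<'E'
from go import *
s=state();print(s["finger_gap"])
go([(447,10,11,1.275)])
E
```

```text
67.94787261350781
[-0.0008, -0.0011, 0.0431, -0.001]
[-0.0008, -0.0011, 0.0431, -0.001]
```

Call:
arm_command --plan '[[[-0.001,-0.001,0.04,0,0.45],[-0.001,-0.001,0.032,0,0.45],[0,0,0.009,0,0.45],[0,0,0.002,0,0.45],[0,0,0,0,0.45]]]'

```text
time_s: 13.42
position: [449.2, 8.7, 16.5]
eef_rot: [[-0.956, 0.294, 0.002], [0.294, 0.956, -0.0], [-0.002, 0.0, -1.0]]
wrist_force: [0.6, -0.3, 0.6]
finger_gap: 68.1
gripper_force: 0.0
```

Call:
arm_command --plan '[[[0,0,0.001,0,-0.1],[0,0,0,0,-0.1],[0,0,0,0,-1],[0,0,0,0,-1],[0,0,0,0,-1]]]'

```text
time_s: 14.05
position: [448.5, 8.8, 14.8]
eef_rot: [[-0.956, 0.293, 0.0], [0.293, 0.956, -0.0], [-0.0, 0.0, -1.0]]
wrist_force: [-1.6, 0.2, 3.5]
finger_gap: 41.8
gripper_force: 30.0
```

```bash
python3 - <<'E'
from go import *
go([(448,9,90,1.273),(590,213,165,1.267)],step=50)
E
```

```text
[0.0003, 0.0, -0.0376, -0.0]
[0.0003, 0.0, -0.0376, -0.0]
[-0.0126, 0.0394, -0.0125, 0.001]
[-0.0126, 0.0395, -0.0125, 0.001]
[-0.0126, 0.0395, -0.0125, 0.001]
[-0.0125, 0.0395, -0.0125, 0.001]
[-0.0125, 0.0395, -0.0125, 0.001]
[-0.0125, 0.0395, -0.0125, 0.001]
```

Call:
arm_command --plan '[[[0,0,-0.01,0,-1],[0,0,-0.03,0,-1],[0,0,-0.035,0,-1],[-0.0125,0.0395,-0.0125,0.001,-1],[-0.0125,0.0395,-0.0125,0.001,-1]]]'

```text
time_s: 14.68
position: [496.0, 77.6, 115.7]
eef_rot: [[-0.955, 0.296, 0.001], [0.296, 0.955, -0.0], [-0.001, 0.0, -1.0]]
wrist_force: [-0.1, -0.1, -0.7]
finger_gap: 41.8
gripper_force: 30.0
```

Call:
arm_command --plan '[[[-0.0125,0.0395,-0.0125,0.001,-1],[-0.0125,0.0395,-0.0125,0.001,-1],[-0.0125,0.0395,-0.0125,0.001,-1],[-0.0125,0.0395,-0.0125,0.001,-1],[0,0,0,0,-1]]]'

```text
time_s: 15.3
position: [591.3, 214.9, 165.7]
eef_rot: [[-0.955, 0.297, 0.002], [0.297, 0.955, 0.0], [-0.002, 0.001, -1.0]]
wrist_force: [-0.9, -0.2, -1.7]
finger_gap: 41.8
gripper_force: 30.0
```

```bash
python3 - <<'E'
from go import *
s=state();print(s["position"],s["finger_gap"],s["gripper_force"])
p,d,P=cap("wrist");save("w5.png",p);np.savez("w5",p=p,P=P)
hsv=cv2.cvtColor(p,cv2.COLOR_RGB2HSV);H,S,V=[hsv[...,i] for i in range(3)]
near=np.hypot(P[...,0]-522,P[...,1]-233)<85
def f(n,m):
    q=P[m];print(n,len(q),cv2.minAreaRect(q[:,:2].astype(np.float32)),q.mean(0)) if len(q)>5 else print(n,0)
f("base",near&(S>120)&(P[...,2]<14)&(P[...,2]>4))
f("pad",near&(S<70)&(V>110)&(P[...,2]<14)&(P[...,2]>4))
f("cheeks",near&(P[...,2]>50)&(P[...,2]<64)&(S>100))
E
```

```text
[591.28265123 214.87431413 165.72475361] 41.78980411916028 29.988244771957397
base 8253 ((522.9221801757812, 232.62387084960938), (130.8625946044922, 103.69463348388672), 72.76114654541016) [520.60496596 233.39122593   7.40180987]
pad 3078 ((522.846923828125, 232.4200439453125), (47.739952087402344, 65.50616455078125), 72.67913055419922) [522.23312844 232.73644695   7.80110154]
cheeks 1416 ((523.1777954101562, 232.4333953857422), (59.48380661010742, 88.74833679199219), 72.61553192138672) [519.92159528 233.46260069  56.55207724]
```

View pics/w5.png

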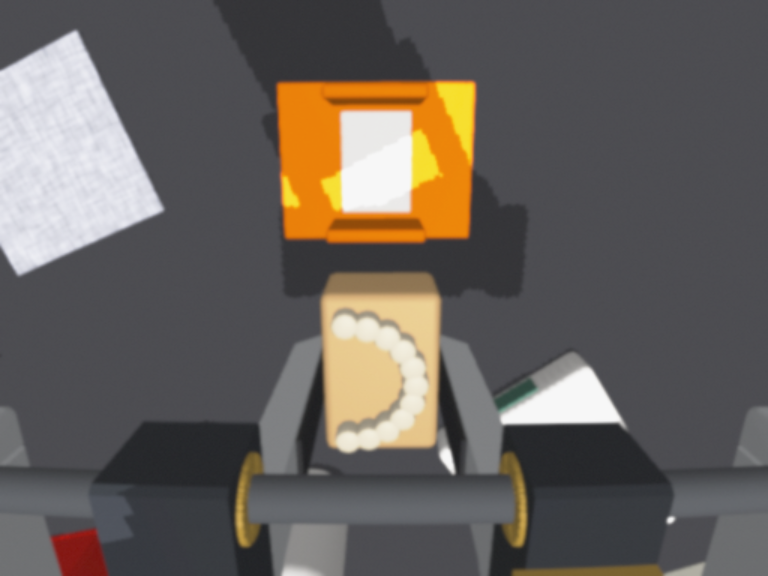

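The rack is at (376,160), with its patch midway between the cheeks. The model is held level at (380,370). I'll measure its offset in the hand.

```bash
python3 - <<'E'
from go import *
z=np.load("w5.npz");p=z["p"];P=z["P"];S=cv2.cvtColor(p,cv2.COLOR_RGB2HSV)[...,1]
m=np.zeros(S.shape,bool);m[190:300,214:293]=1
s=state();R=s["eef_rot"];
L=(P-np.array([591.28,214.87,165.72]))@R
q=L[m&(S>60)&(L[...,2]>-40)&(L[...,2]<15)]
t=q[q[:,2]<-13]
print(np.median(t[:,2]),t[:,0].min(),t[:,0].max(),t[:,1].min(),t[:,1].max(),cv2.minAreaRect(t[:,:2].astype(np.float32)),np.percentile(q[:,2],98))
go([(523,232.5,120,1.268)],step=40)
E
```

```text
-20.427566278980496 -28.93540263702181 33.33775501475781 -22.19102141803907 20.679686149797533 ((2.187318801879883, -0.7765007019042969), (42.79161071777344, 62.285484313964844), 89.81228637695312) -12.374636221339395
[0.0232, -0.0007, 0.0149, 0.0]
[0.0232, -0.0007, 0.0149, 0.0]
[0.0232, -0.0007, 0.0149, 0.0]
```

Call:
arm_command --plan '[[[0.0225,-0.0005,0.015,0,-1],[0.0225,-0.0005,0.015,0,-1],[0.0225,-0.0005,0.015,0,-1],[0,0,0.01,0,-1],[0,0,0,0,-1]]]'

```text
time_s: 15.98
position: [524.9, 230.9, 108.7]
eef_rot: [[-0.954, 0.3, -0.001], [0.3, 0.954, -0.001], [0.001, -0.001, -1.0]]
wrist_force: [0.2, -0.8, -1.1]
finger_gap: 41.6
gripper_force: 30.0
```

Call:
arm_command --plan '[[[0,0,0.01,0,-1],[0,0,0,0,-1]]]'

```text
time_s: 16.23
position: [525.2, 231.4, 98.8]
eef_rot: [[-0.954, 0.3, -0.001], [0.3, 0.954, -0.0], [0.001, -0.001, -1.0]]
wrist_force: [0.0, -0.8, -1.3]
finger_gap: 41.7
gripper_force: 30.0
```

```bash
python3 - <<'E'
from go import *
go([(525.1,231.8,35,1.268)],step=40)
E
```

```text
[0.0001, 0.0002, 0.0319, -0.001]
[0.0001, 0.0002, 0.0319, -0.001]
```

Call:
arm_command --plan '[[[0,0,0.025,0,-1],[0,0,0.025,0,-1],[0,0,0.015,0,-1],[0,0,0.005,0,-1],[0,0,0,0,-1]]]'

```text
time_s: 16.85
position: [525.6, 231.9, 29.8]
eef_rot: [[-0.954, 0.299, 0.001], [0.299, 0.954, 0.0], [-0.0, 0.0, -1.0]]
wrist_force: [-0.2, 0.4, -0.4]
finger_gap: 41.5
gripper_force: 30.0
```

Call:
arm_command --plan '[[[0,0,0.005,0,-1],[0,0,0.003,0,-1],[0,0,0.001,0,-1],[0,0,0,0,-1],[0,0,0,0,-1]]]'

```text
time_s: 17.48
position: [525.3, 231.8, 20.6]
eef_rot: [[-0.954, 0.299, 0.0], [0.299, 0.954, 0.0], [-0.0, 0.0, -1.0]]
wrist_force: [-0.4, -0.5, -0.6]
finger_gap: 41.7
gripper_force: 30.0
```

Call:
arm_command --plan '[[[0,0,0.001,0,-1],[0,0,0.0005,0,-1],[0,0,0,0,-1]]]'

```text
time_s: 17.85
position: [525.1, 231.8, 18.9]
eef_rot: [[-0.954, 0.299, -0.0], [0.299, 0.954, -0.0], [0.0, -0.0, -1.0]]
wrist_force: [0.0, -0.3, -1.5]
finger_gap: 41.7
gripper_force: 30.0
```

Call:
arm_command --plan '[[[0,0,0.001,0,-1],[0,0,0,0,-1]]]'

```text
time_s: 18.1
position: [525.2, 231.8, 18.8]
eef_rot: [[-0.954, 0.299, -0.001], [0.299, 0.954, -0.0], [0.0, -0.0, -1.0]]
wrist_force: [-4.1, -1.0, 5.5]
finger_gap: 41.2
gripper_force: 30.0
```

It is in contact with the rack floor (5.5 N), so I'll release.

Call:
arm_command --plan '[[[0,0,0,0,0.3],[0,0,0,0,0.3],[0,0,0,0,0.3],[0,0,-0.02,0,0.3],[0,0,-0.05,0,0.3]]]'

```text
time_s: 18.73
position: [523.4, 231.4, 87.4]
eef_rot: [[-0.954, 0.299, -0.005], [0.299, 0.954, -0.001], [0.004, -0.002, -1.0]]
wrist_force: [0.8, -0.3, -0.0]
finger_gap: 61.0
gripper_force: 0.0
```

Call:
arm_command --plan '[[[0,0,-0.055,0,0.3],[-0.05,0,-0.02,0,0.3],[0,0,0,0,0.3],[0,0,0,0,0.3]]]'

```text
time_s: 19.23
position: [572.2, 216.8, 162.9]
eef_rot: [[-0.954, 0.299, -0.001], [0.299, 0.954, 0.0], [0.001, -0.0, -1.0]]
wrist_force: [-0.3, 0.2, -1.0]
finger_gap: 61.0
gripper_force: 0.0
```

```bash
python3 - <<'E'
from go import *
p,d,P=cap("wrist");save("w6.png",p)
S=cv2.cvtColor(p,cv2.COLOR_RGB2HSV)[...,1]
m=(P[...,2]>33)&(P[...,2]<44)&(np.hypot(P[...,0]-523,P[...,1]-232.5)<38)&(S>50)
q=P[m];print(len(q),cv2.minAreaRect(q[:,:2].astype(np.float32)),np.median(q,0))
E
```

```text
1033 ((522.975341796875, 231.88900756835938), (41.96300506591797, 73.96477508544922), 73.1463851928711) [536.93827482 229.02327475  38.985969  ]
```

View pics/w6.png

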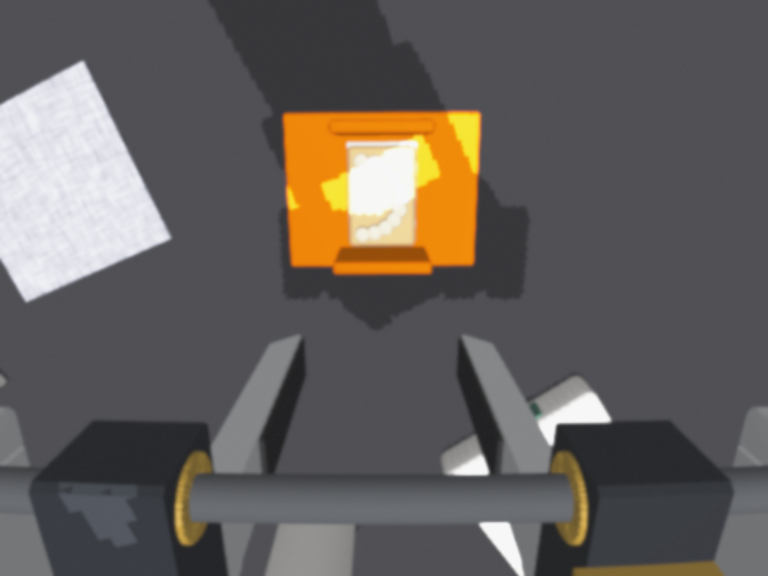

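The model stands on the patch at (380,195), flat between the cheeks and centred, with its top at 39–40 mm as expected.

```bash
python3 -c "
from station import *
print(finish_job())"
```

```text
the job is handed in; nothing more can be done
None
```

I handed the job in at about 19 s of the 70 s. The cover is fully open, and the tan model was set down and released on the mat. It now stands let go on the rack's white patch, centred to within about 1 mm; the station gave no verdict.

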